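# Pop a dose tin out of the dispenser and catch it

## Robot

A 6-joint arm with a two-finger parallel gripper is mounted at the origin on the work surface. World frame = base frame: x ahead of the robot, y to its left, z up, the work surface at z = 0. Lengths are in m, angles in rad, forces in N, time in s.
With the tool pointing down it reaches from about 0.3 to 0.825 m from the base axis. Payload 5.4 kg.
Tool frame: the origin (TCP) lies on the mounting face of the last link; the fingertips stand 190 mm ahead of it and the grasp point (between the pads) lies 171 mm ahead of it; z points along the fingers, y is the line along which they close (so a half turn about z gives the same grasp; the last joint's range is limited). The gripper opens to 92 mm and grips with 3 to 60 N. Pads are 20 mm wide; open, the fingers measure 128 mm over their backs; the gripper's body (75 mm by 189 mm) begins 69 mm behind the grasp point.
Start: joints at [0.965, 0.158, 1.597, -0, 1.386, -0.21], TCP at [0.222, 0.531, 0.405] pointing down, gripper open.
Joint ranges: [-2.91, 2.91], [-0.94, 2.29], [0.18, 2.7], [-1.29, 4.43], [0.17, 2.64], [-3, 3]. Speed limits (rad/s): [2.57, 2.57, 3.14, 3.14, 3.14, 3.14].

## Interface

Orientations are given as a unit quaternion [x, y, z, w].
In Python, from station import r gives the robot as it stands.
- The arm moves only by the tool arm_command, never from a script. Its argument "increments" is text: rows parted by semicolons, each of 7 numbers parted by spaces: the finger opening in mm, from 0 to 91.9, then the shift along the world's x, y, z in mm, then the turn, a rotation vector about the world's x, y, z in degrees. A call has 1 to 10 rows; each row shifts and turns the commanded pose from where the row before left it; what a row does not reach is not made up. A row lasts 1/8 s, in which the tool goes at most 62.5 mm and 10.7 degrees, less where a joint would pass 70% of its speed; a pose out of reach is approached as far as the arm can. A call with a gripper value outside its range is refused whole. The fingers move at their own pace and stop on an object; "newtons" is the grip in N (left out, the last holds). Time passes only in rows, so rows that do not move let the fingers close. It gives the time, the measured TCP pose, the force, the opening and the grip force at its end, in the units of the state.
- r.read_state(): the state, without advancing time (a new reading comes with each control period).
- r.capture(name): name is "scene" or "top"; returns a dict with "img" (384x512x3 uint8, blue, green, red), "fovy" (degrees; the focal length in pixels is half the picture's height over the tangent of half this angle, whatever the lens; pixels are square), "cx", "cy" (the principal point, pixels), "camera_from_world" (4x4, takes a point from world to camera coordinates). Camera axes: x right, y up, looking along -z (the intrinsics and any distortion apply to the point x, -y, -z); pixel columns grow to the right and rows downward; lengths in m; the calibration is good to about 2 mm. A picture is of the moment at which its call begins. There is no depth.
- r.close_job(): hands the job in; it is judged then, once.
Trained networks look in a picture, given as the dict that the camera call returned (one of the last four; its "shot" number tells which), for a name from the list of things; names that differ only in an ending like _2 or _b are one class to them, and where a whole thing is asked for, a point or a joint stands for the part that bears it (a point fixed in the world has none). Each returns a list of dicts, best first, with "confidence" (0 to 1); they miss things now and then, are a little off and sometimes report something else, mostly with a low value. They report only what shows in the picture. A call takes as long as a camera call. They do not tell look-alikes from the thing itself.
- r.spot_in(picture, target): "uv" ([column, row] in pixels, amid what is visible of it).
The state is a dict: "t": time; "q": joint angles; "qd": joint speeds; "joint_torque": joint torques, N m; "position": TCP position; "tool_rot": TCP orientation; "ft_force": force on the tool from outside, world axes, zero at the start; "ft_torque": the same for the moment, N m; "finger_gap": finger opening in m; "grip_force": force on a finger pad.
Only numpy, scipy, OpenCV 4.12 (cv2) and the standard library are available. Lean on these libraries where they do the work, as an engineer would, in place of code of your own. Each camera call takes 0.05 s, during which the arm holds its last target. There are 200 camera calls.

## Task

Pop the bean tin out of the counter dispenser: press the long key beside the ramp down with one finger while the other finger waits in the ramp, so that the tin springs right out of its pocket and is stopped by that other finger before it slides off the end of the ramp. Do not lift the tin, and do not disturb the other things on the counter. Finish while holding: one finger still keeping the key down, the tin at rest on the ramp against the other finger.

Things in the scene. Friction and masses are not known exactly. Their poses are not given: they have to be found in the camera images.
- dispenser: The fixed steel tin dispenser. Origin on the counter under the gate; x level in the downhill direction of its ramp, y level towards the key, z up. It spans -112 to 118 mm in x, -37 to 54 mm in y. At its uphill end (x -112 to -62 mm) stands a spring housing 108 mm high; from it the sloping ramp runs down in x, with the key beside it.
- ramp: Open steel chute, 20 degrees below level. Origin: centre line of its floor at the gate, 58 mm above the counter; x down the slope, y level towards the key, z square to the floor. Floor from x = -60 to 125 mm, 50 mm wide between side rails 3 mm thick and 8 mm high; from x = -60 to -8 mm the rails rise to 30 mm and form the pocket in which the tin waits.
- gate_top (a point): Middle of the top edge of the gate blade, 4 mm thick, which stands 6 mm above the ramp floor in front of the tin. It goes down with the key and lets the tin go when the key is about 7 mm down. Then a pusher (about 2 N, 16 mm stroke) kicks the tin out and it slides down the smooth slope to the end in under half a second: the catching finger must be waiting in the chute.
- key_top (a point): Centre of the flat level top of the long plastic key; moves with it. Top 56 mm long downhill, 24 mm wide, 62 mm above the counter when up; press anywhere on it. Its centre line is parallel to the ramp's, 42 mm to the +y side; its centre is 57 mm (level) downhill of the gate.
- key (a joint): Travel of the key straight down, m: 0 up, 0.010 fully down on its stop. Spring: 2 N to start, 5.6 N fully down; it comes up again when let go.
- catch_spot (a point): Centre line of the ramp floor abreast of the key's centre, 37 mm above the counter (the floor is 47 mm up abreast of the key's uphill edge, 27 mm at its downhill edge). A fingertip level with the pressed key's top clears the floor and blocks the tin. A good place for the catching finger, and not required: it may stand anywhere that lets the tin out of the pocket.
- ramp_end (a point): Centre of the floor's open lower end, where an uncaught tin drops off: 125 mm down the slope from the gate, 15 mm above the counter.
- tin_centre (a point): Centre of the loose oblong aluminium bean tin in the pocket: 34 mm long down the slope, 46 mm across, 40 mm high square to the ramp floor, about 150 g. At the start it lies on the ramp floor with its front against the gate (centre at x = -17, z = 20 mm in the ramp's frame). It is out of the pocket once it has slid 26 mm.
Things that resemble listed ones, but are neither listed nor needed, are in the scene too. What is shaped like the part that bears tin_centre but pink is not meant.

How it is judged:
On the way, in this order (a step that is already met when the one before it is completed fails the run):
1. the key is pressed (value of joint key above 0.003 m).
2. the tin springs out of its pocket (x of tin_centre in the frame of ramp above 0.008 m).
At the end, for the whole second after the job is handed in: A finger keeps the key down (more than 6 mm, more than 0.5 N) while the tin rests flat on the ramp (within 6 mm of its floor, carried by it with more than 0.4 N, slower than 20 mm/s), out of its pocket (centre 8 to 105 mm downhill of the gate), leaning against a finger with more than 0.05 N (value of joint key above 0.006 m and contact force between the fingers and key above 0.5 N and contact force between the fingers and tin above 0.05 N and contact force between tin and ramp above 0.4 N and x of tin_centre in the frame of ramp between 0.008 and 0.105 m and z of tin_centre in the frame of ramp between 0.014 and 0.026 m and angle between tin's own z axis and vertical below 0.15 rad and linear speed of tin below 0.02 m/s); the arm keeps its last pose, push and grip.
It fails at once if the tin slides off the end of the ramp (x of tin_centre in the frame of ramp above 0.12 m).
It fails at once if the tin is lifted off the ramp (z of tin_centre in the frame of ramp above 0.032 m).
It fails at once if another thing on the counter is disturbed (moved more than 20 mm) (distance of any of spare_a, spare_b, tumbler, dose_cup, tamper, cup, bottle from where it was at the start of the episode above 0.02 m).
It also fails if it takes over 32 s, if anything falls off the work surface, if the arm or the gripper's body presses on something with over 40 N, if the wrist force passes 120 N, or if a joint passes its speed limit or range.

## Working session

There is one attempt and no reset: what is moved stays moved. The work goes in short steps, Python scripts to look and compute and a tool call to move; the robot and the scene stay as the last step left them, time stands still between calls to the robot, and variables do not carry over. Pictures are saved under pics/ and viewed, at most 10 in all, crops included, and the job is handed in when it is done.

Besides the shell and the picture viewer there is one more tool, called after ">>>" as name(argument=value, ...) on one line, values as JSON. arm_command: Moves the arm, as the interface text tells. Its arguments: {"type":"object","properties":{"increments":{"type":"string"},"newtons":{"type":"number"}},"required":["increments"]}

```bash
ls; mkdir -p pics; cat > h.py <<'E'
import numpy as np, cv2
from station import r
def K(p):
    h,w=p["img"].shape[:2]; f=h/2/np.tan(np.radians(p["fovy"])/2); return f,p["cx"],p["cy"]
def proj(p,X):
    X=np.atleast_2d(X); M=np.array(p["camera_from_world"]); f,cx,cy=K(p)
    c=X@M[:3,:3].T+M[:3,3]; return np.c_[cx+f*c[:,0]/-c[:,2], cy-f*c[:,1]/-c[:,2]]
def ray(p,uv):
    M=np.array(p["camera_from_world"]); f,cx,cy=K(p); R=M[:3,:3]
    d=R.T@np.array([(uv[0]-cx)/f,-(uv[1]-cy)/f,-1]); return -R.T@M[:3,3],d
def atz(p,uv,z):
    o,d=ray(p,uv); return o+d*(z-o[2])/d[2]
E
python3 - <<'E'
from h import *
P={}
for n in("scene","top"):
    p=r.capture(n); P[n]=p; cv2.imwrite(f"pics/{n}0.png",p["img"]); print(n,{k:v for k,v in p.items() if k not in("img",)})
    for t in("tin_centre","key_top","gate_top","dispenser","ramp"):
        print(t,[(np.round(d["uv"]),round(d["confidence"],2)) for d in r.spot_in(p,t)])
cv2.imwrite("pics/both0.png",cv2.resize(np.vstack([P["scene"]["img"],P["top"]["img"]]),None,fx=.78,fy=.78))
print(r.read_state())
E
```

```text
pics
scene {'fovy': 42.34185457550555, 'cx': 257.19853832723254, 'cy': 194.02445346525488, 'camera_from_world': array([[-0.76135515,  0.64807466,  0.01837312,  0.3214345 ],
       [-0.39474767, -0.48585588,  0.77981943,  0.19738899],
       [ 0.51430791,  0.58646679,  0.62573483, -1.26570208],
       [ 0.        ,  0.        ,  0.        ,  1.        ]]), 'shot': 1}
tin_centre [(array([342., 212.]), 0.6), (array([219., 160.]), 0.57)]
key_top [(array([186., 178.]), 0.8)]
gate_top [(array([183., 179.]), 0.81)]
dispenser []
ramp [(array([211., 173.]), 0.78)]
top {'fovy': 46.50786830693794, 'cx': 259.39937136943183, 'cy': 192.46684844114108, 'camera_from_world': array([[-0.02187225, -0.99959442, -0.01823735,  0.08509293],
       [ 0.99689192, -0.02318679,  0.07529194, -0.53379307],
       [-0.07568427, -0.01653387,  0.99699475, -0.84938197],
       [ 0.        ,  0.        ,  0.        ,  1.        ]]), 'shot': 2}
tin_centre [(array([300., 192.]), 0.7), (array([195., 276.]), 0.65)]
key_top [(array([327., 167.]), 0.63)]
gate_top [(array([332., 166.]), 0.85)]
dispenser [(array([299., 180.]), 0.58)]
ramp [(array([320., 193.]), 0.95)]
{'t': 0.6, 'q': array([ 9.64906106e-01,  1.58367443e-01,  1.59700216e+00, -3.82723937e-05,
        1.38620205e+00, -2.10097351e-01]), 'qd': array([ 0.00061384, -0.00059018, -0.00178387, -0.00111094,  0.00076317,
        0.00027516]), 'joint_torque': array([ 3.93785167e-04, -3.85363734e+01, -3.22219098e+01,  7.01556564e-02,
        3.08717892e-02, -1.48680505e-05]), 'position': array([0.22169635, 0.53052076, 0.40471837]), 'tool_rot': array([1.96603815e-01, 9.80483013e-01, 2.17806629e-06, 2.14347022e-05]), 'ft_force': array([-0.22569279, -0.10386532,  0.31083717]), 'ft_torque': array([ 0.00538276, -0.06968943, -0.01855335]), 'grip_force': 0.0, 'finger_gap': 0.09185593185294885}
```

View pics/both0.png

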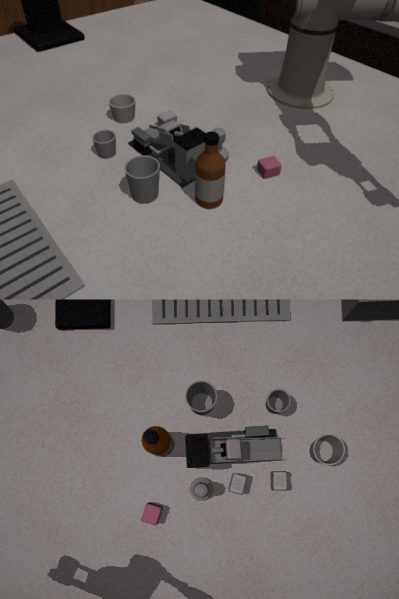

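```bash
python3 - <<'E'
import cv2
t=cv2.imread("pics/top0.png")[110:260,230:420]; cv2.imwrite("pics/ct.png",cv2.resize(t,None,fx=4,fy=4,interpolation=2))
t=cv2.imread("pics/scene0.png")[100:240,130:300]; cv2.imwrite("pics/cs.png",cv2.resize(t,None,fx=4,fy=4,interpolation=2))
E
```

```text
(no output)
```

View pics/ct.png

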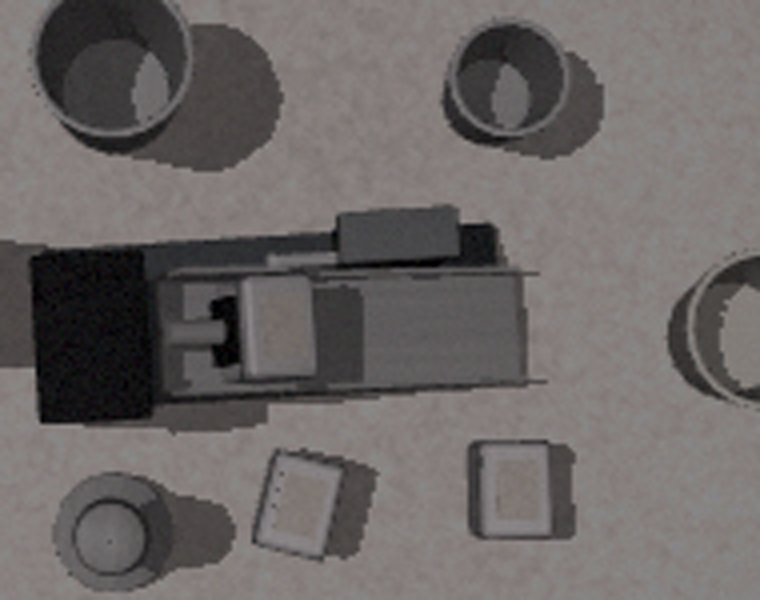

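View pics/cs.png

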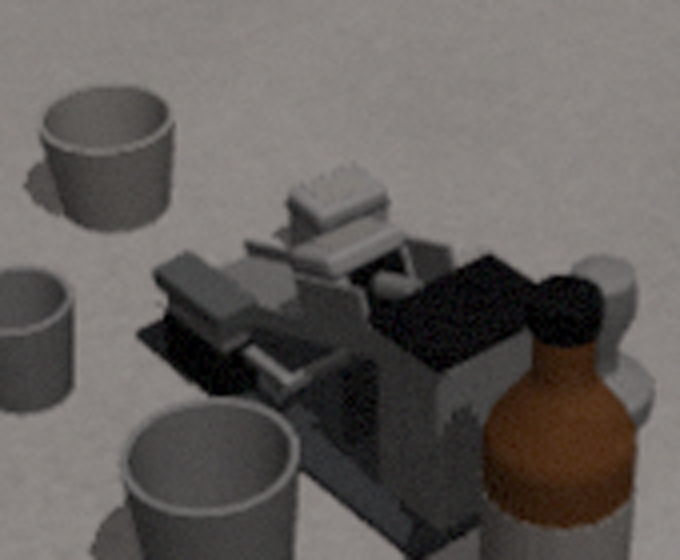

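The real tin is the one in the dispenser's pocket, top (300,192) and scene (219,160). The look-alikes are two grey spares in the top view at (304,236) and (359,232), and the pink tin at (195,276). The crop shows the key at top (330,168), the black spring housing at (253,193) and the open ramp end at (361,192). I'll now fit the dispenser pose.

```bash
cat > fit.py <<'E'
from h import *
from scipy.optimize import least_squares
c,s=np.cos(np.radians(20)),np.sin(np.radians(20))
R=lambda x,y,z:[x*c+z*s,y,58-x*s+z*c]
key=[[29,54,62],[85,54,62],[85,30,62],[29,30,62]]
mod=np.array(key+[R(125,25,0),R(125,-25,0),R(-34,23,40),R(0,23,40),R(0,-23,40),R(-34,-23,40)])/1000
ct=np.array([[337,213],[458,205],[460,255],[340,263],[522,275],[528,380],[242,277],[312,275],[317,377],[240,380]])/4+[230,110]
cs=np.array([[255,306],[190,252],[153,272],[215,320]])/4+[130,100] # key: near-uphill.. order fixed below
def place(v,X):
    a=v[2]; return np.c_[v[0]+np.cos(a)*X[:,0]-np.sin(a)*X[:,1], v[1]+np.sin(a)*X[:,0]+np.cos(a)*X[:,1], X[:,2]]
E
cat > f1.py <<'E'
from fit import *
T,S=r.capture("top"),r.capture("scene")
f=lambda v:(proj(T,place(v,mod))-ct).ravel()
o=least_squares(f,[.55,0,-1.57]); print(o.x,np.degrees(o.x[2])); print(np.round(f(o.x).reshape(-1,2),1))
print("scene crop pred",np.round((proj(S,place(o.x,mod))-[130,100])*4))
for n in("gate","key"):pass
v=o.x; print("catch, key", place(v,np.array([[.057,0,.037],[.057,.042,.062],[.06,.021,.05]])))
E
python3 f1.py
```

```text
[ 0.52965923 -0.00338706 -1.54260322] -88.38465425502908
[[-0.   0.1]
 [-0.1  0.5]
 [ 0.2  0.8]
 [ 0.   0.4]
 [-2.7  0.2]
 [-2.4 -0.5]
 [ 0.5 -0.6]
 [ 0.6 -0.4]
 [ 0.9 -0.1]
 [ 2.5 -0.3]]
scene crop pred [[210. 313.]
 [143. 261.]
 [184. 243.]
 [251. 294.]
 [164. 286.]
 [241. 250.]
 [318. 255.]
 [278. 245.]
 [355. 209.]
 [396. 218.]]
catch, key [[ 0.53126603 -0.0603644   0.037     ]
 [ 0.57324934 -0.05918045  0.062     ]
 [ 0.55234225 -0.06277124  0.05      ]]
```

```bash
cat > f2.py <<'E'
from fit import *
T,S=r.capture("top"),r.capture("scene")
k=[0,1,2,3]; m2=np.r_[mod[[0,1,2,3]],mod[[6,7,9]]]
c2=np.array([[215,320],[153,272],[190,252],[255,306],[318,275],[290,255],[405,240]])/4+[130,100]
ix=[0,1,2,3,6,7,8]
for z in(0,1):
    def f(v):
        w=np.array([0,0,v[3]*z]); return np.r_[(proj(T,place(v,mod[ix])+w)-ct[ix]).ravel(),(proj(S,place(v,m2)+w)-c2).ravel()]
    o=least_squares(f,[.53,0,-1.55,0],loss="soft_l1"); print(np.round(o.x,4),np.degrees(o.x[2])); print(np.round(f(o.x).reshape(-1,2),1).tolist())
    print(place(o.x,np.array([[.062,.021,.0]])))
E
python3 f2.py
```

```text
[ 5.2960e-01 -1.1000e-03 -1.5418e+00  0.0000e+00] -88.33905649541958
[[-1.3, 0.1], [-1.4, 0.5], [-1.0, 0.8], [-1.2, 0.4], [-0.8, -0.6], [-0.7, -0.3], [-0.4, -0.1], [-0.6, -1.2], [-1.8, -2.2], [-0.9, -1.7], [-0.4, -2.6], [0.9, -4.6], [-2.4, -2.0], [-1.4, -5.1]]
[[ 0.5524001  -0.06249645  0.        ]]
[ 0.5297 -0.0024 -1.5601 -0.0069] -89.38806476719404
[[-0.4, 0.8], [-0.7, 1.8], [-0.6, 2.0], [-0.6, 1.0], [-0.0, -0.4], [-0.0, 0.1], [-0.2, 0.2], [-0.8, 1.1], [-1.4, -0.1], [-0.5, 0.4], [-0.5, -0.2], [0.3, -1.8], [-2.6, 0.6], [-1.8, -2.1]]
[[ 0.55137348 -0.06418541  0.        ]]
```

>>> arm_command(increments="24 16 -30 6 0 0 -3.3; 24 16 -30 6 0 0 -3.3; 24 16 -30 6 0 0 -3.3; 24 16 -30 6 0 0 -3.3; 24 16 -30 6 0 0 -3.3; 24 16 -30 6 0 0 -3.3; 24 16 -30 6 0 0 -3.3; 24 16 -30 6 0 0 -3.3; 24 16 -30 6 0 0 -3.3; 24 16 -30 6 0 0 -3.3", newtons=20)

```text
t: 2.05
position: [0.382, 0.2295, 0.4651]
tool_rot: [0.468, 0.884, 0.0, 0.0]
ft_force: [-0.6, 0.3, -0.4]
finger_gap: 0.0242
grip_force: 0.0
```

>>> arm_command(increments="24 17 -29 0 0 0 -3.3; 24 17 -29 0 0 0 -3.3; 24 17 -29 0 0 0 -3.3; 24 17 -29 0 0 0 -3.3; 24 17 -29 0 0 0 -3.3; 24 17 -29 0 0 0 -3.3; 24 17 -29 0 0 0 -3.3; 24 17 -30 0 0 0 -3.3; 24 17 -30 0 0 0 -3.3; 24 17 -30 0 0 0 -3")

```text
t: 3.3
position: [0.5522, -0.0635, 0.4648]
tool_rot: [0.698, 0.716, 0.0, 0.0]
ft_force: [0.6, -0.6, -0.7]
finger_gap: 0.024
grip_force: 0.0
```

>>> arm_command(increments="24 0 0 -38 0 0 0; 24 0 0 -38 0 0 0; 24 0 0 -38 0 0 0; 24 0 0 -38 0 0 0; 24 0 0 -38 0 0 0; 24 0 0 0 0 0 0")

```text
t: 4.05
position: [0.5503, -0.062, 0.2717]
tool_rot: [0.697, 0.717, -0.002, -0.003]
ft_force: [0.8, -0.2, -0.3]
finger_gap: 0.0241
grip_force: 0.0
```

```bash
python3 - <<'E'
from fit import *
S=r.capture("scene"); T=r.capture("top")
a=cv2.resize(S["img"][80:240,130:300],None,fx=4,fy=3.75,interpolation=2)
cv2.imwrite("pics/s1.png",cv2.resize(S["img"][90:230,130:310],None,fx=4,fy=4,interpolation=2))
st=r.read_state(); print(st["position"],st["ft_force"])
p=np.array(st["position"])
for s in(-21,21):
    print((proj(S,[p+[s/1000,0,-.19]])-[130,90])*4)
E
```

```text
[ 0.55214158 -0.06261074  0.27582509] [-0.11031619 -0.01520075  1.15975683]
[[260.90000728 243.17511747]]
[[188.81505828 273.72376174]]
```

View pics/s1.png

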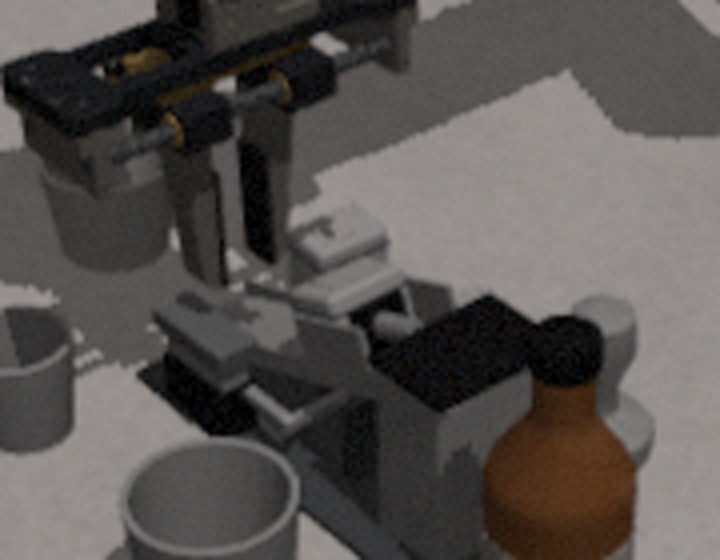

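The fingertips are above the key and the chute, at crop pixels (210,283) and (262,262). They taper, so I'll open the gap to 32 mm, then press.

>>> arm_command(increments="32 0 0 -6 0 0 0; 32 0 0 -6 0 0 0; 32 0 0 -6 0 0 0; 32 0 0 -2 0 0 0; 32 0 0 0 0 0 0; 32 0 0 0 0 0 0")

```text
t: 4.9
position: [0.5518, -0.0625, 0.2549]
tool_rot: [0.697, 0.717, 0.0, 0.0]
ft_force: [0.6, 0.7, -0.1]
finger_gap: 0.0319
grip_force: 0.0
```

>>> arm_command(increments="32 0 0 -2 0 0 0; 32 0 0 -2 0 0 0; 32 0 0 -1 0 0 0; 32 0 0 0 0 0 0; 32 0 0 0 0 0 0")

```text
t: 5.52
position: [0.5518, -0.0625, 0.2498]
tool_rot: [0.697, 0.717, 0.0, 0.0]
ft_force: [1.3, 0.1, 1.1]
finger_gap: 0.0323
grip_force: 0.5
```

>>> arm_command(increments="32 0 0 -2 0 0 0; 32 0 0 -2 0 0 0; 32 0 0 -2 0 0 0; 32 0 0 -1 0 0 0; 32 0 0 0 0 0 0; 32 0 0 0 0 0 0; 32 0 0 0 0 0 0; 32 0 0 0 0 0 0")

```text
t: 6.52
position: [0.5518, -0.0626, 0.2429]
tool_rot: [0.697, 0.717, 0.0, 0.0]
ft_force: [0.0, -1.6, 5.1]
finger_gap: 0.0317
grip_force: 2.9
```

```bash
python3 - <<'E'
from fit import *
S=r.capture("scene"); T=r.capture("top")
cv2.imwrite("pics/s2.png",cv2.resize(S["img"][90:230,130:310],None,fx=4,fy=4,interpolation=2))
for _ in range(3):
    r.capture("top"); st=r.read_state(); print(st["position"],st["ft_force"])
E
```

```text
[ 0.55183565 -0.06260616  0.24289325] [-0.69958081 -1.45382609  6.21178291]
[ 0.55183482 -0.06259149  0.24288233] [ 0.35099453 -1.94664112  5.60641837]
[ 0.55183662 -0.06260534  0.24289556] [-0.32199181 -1.58336039  5.1273342 ]
```

View pics/s2.png

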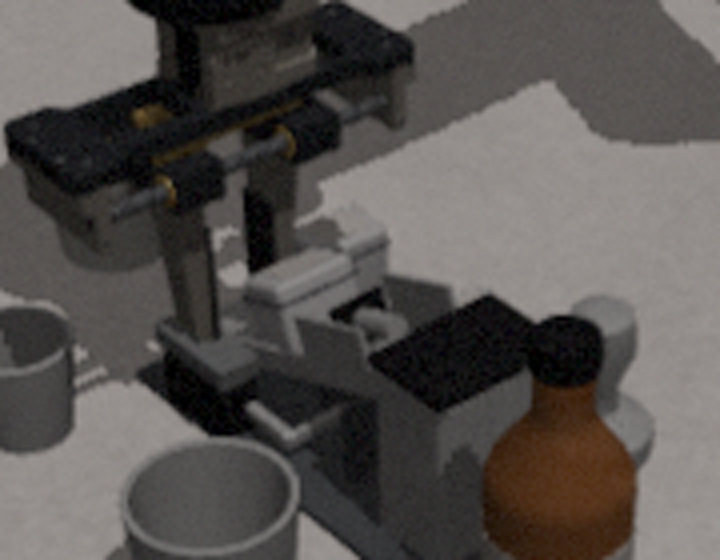

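```bash
python3 - <<'E'
from fit import *
S=r.capture("scene"); v=[.5297,-.0034,-1.5426]
for xc in(-17,10,23,30): print(xc,np.round((proj(S,place(v,np.array([R(xc-17,23,40),R(xc+17,23,40),R(xc+17,-23,40),R(xc-17,-23,40)])/1000))-[130,90])*4+[6,9]).tolist())
E
```

```text
-17 [[324.0, 304.0], [284.0, 294.0], [360.0, 258.0], [402.0, 267.0]]
10 [[292.0, 296.0], [253.0, 287.0], [329.0, 252.0], [369.0, 260.0]]
23 [[277.0, 292.0], [238.0, 283.0], [314.0, 249.0], [353.0, 257.0]]
30 [[269.0, 290.0], [231.0, 281.0], [306.0, 247.0], [345.0, 255.0]]
```

The tin's corners match a centre about 20–23 mm downhill of the gate. It rests against the finger, and the key is about 9 mm down with 5.5 N on it. I'm handing the job in.

```bash
python3 -c "
from station import r
print(r.close_job())"
```

```text
the job is handed in; nothing more can be done
None
```

I handed the job in with one finger holding the key about 9 mm down and the tin out of its pocket, at rest on the ramp against the other finger about 20 mm downhill of the gate; the hand-in returned no verdict.

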